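# Lift the mould off its clinging plaster block and rack it

### The arm

A 6-joint arm with a two-finger parallel gripper is mounted at the origin on the work surface. World frame = base frame: x ahead of the robot, y to its left, z up, the work surface at z = 0. Lengths are in m, angles in rad, forces in N, time in s.
With the tool pointing down it reaches from about 0.35 to 0.775 m from the base axis. Payload 7.3 kg.
Tool frame: the origin (TCP) lies between the finger pads; the fingertips stand 8 mm ahead of it and the grasp point (between the pads) lies 11 mm behind it (robot.nose_length is the distance from the TCP to the fingertips, in m); z points along the fingers, y is the line along which they close (so a half turn about z gives the same grasp; the last joint's range is limited). The gripper opens to 92 mm and grips with 3 to 60 N. Pads are 19 mm wide; open, the fingers measure 130 mm over their backs; the gripper's body (75 mm by 190 mm) begins 47 mm behind the grasp point.
Start: joints at [-1.45, 0.342, 1.524, -0, 1.275, -0.146], TCP at [0.138, -0.506, 0.235] pointing down, gripper open.
Joint ranges: [-2.53, 2.53], [-0.77, 2.02], [0.04, 2.7], [-1, 4.14], [0.28, 2.66], [-3.11, 3.11]. Speed limits (rad/s): [2.57, 2.57, 3.14, 3.14, 3.14, 3.14].

### API

Orientations are given as [roll, pitch, yaw] about the fixed x, y, z axes, in that order (R = Rz(yaw) Ry(pitch) Rx(roll)).
In Python, from cell import robot gives the robot as it stands. The module is installed in compiled form; this text tells all that it offers.
- The arm moves only by the shell command python3 -m jog 'ROWS' [FORCE]. ROWS is JSON, a list that holds one entry, the list of rows, each a list of 5 numbers: the gripper's target within -1 to 1 (fully open at 1, half-way at 0, shut at -1), then the shift along the tool's x, y, z in m, then the turn about the tool's z in rad. A call has 1 to 5 rows; each row is the pose to reach, as a shift and turn from the pose commanded when the call began, along the tool's axes at that moment; what a row does not reach only later rows make up. A row lasts 1/12 s, in which the tool goes at most 41.7 mm and 7.16 degrees, less where a joint would pass 70% of its speed; a pose out of reach is approached as far as the arm can. A call with a gripper value outside its range is refused whole. The fingers move at their own pace and stop on an object; FORCE is the grip in N (left out, the last holds). Time passes only in rows, so rows that repeat a pose let the fingers close. It gives the time, the measured TCP pose, the force, the opening and the grip force at its end, in the units of the state.
- robot.observe(): the state, without advancing time (a new reading comes with each control period).
- robot.read_camera(name): name is "side" or "top"; returns the picture (480x640x3 uint8, red, green, blue); there is no depth.
- robot.camera_model(name): a dict with "camera_matrix" (3x3 intrinsics, pixels), "position" and "attitude" of the camera in the world. Camera axes: x right, y down, z forward; pixel columns grow to the right and rows downward; lengths in m; the calibration is good to about 2 mm. A picture is of the moment at which its call begins. camera_model takes no time and is no camera call.
- robot.hand_in(): hands the job in; it is judged then, once.
The state is a dict: "time": time; "qpos": joint angles; "qvel": joint speeds; "joint_efforts": joint torques, N m; "tool_pos": TCP position; "tool_rot": TCP orientation; "contact_force": force on the tool from outside, world axes, zero at the start; "torque": the same for the moment, N m; "opening": finger opening in m; "grip_force": force on a finger pad.
Only numpy, scipy, OpenCV 4.12 (cv2) and the standard library are available. Lean on these libraries where they do the work, as an engineer would, in place of code of your own. Each camera call takes 0.05 s, during which the arm holds its last target. There are 200 camera calls.

### The job

Two grey moulds stand upside down on the bench; one is empty, the other still covers its plaster block and sits raised on the block's wider foot. Lift that mould straight up off its block, leaving the block standing where it is although it clings, and set the mould down (do not drop it) in the middle of the slatted drying rack, open side down as it was. Leave the empty mould alone.

Things in the scene. Friction and masses are not known exactly. Their poses are not given: they have to be found in the camera images.
- mould: Grey thin-walled shell (4 mm), closed on top, open below: 98 mm long (x), 58 wide (y), 66 high, 0.13 kg; a 4 mm high rim stands out 3 mm around its open edge. Origin: centre of its open underside, z up. Starts over the block, rim on the block's foot 14 mm above the bench, top at 80 mm. Grip across the 58 mm width, above the rim. Pads inside cling to the block (1 to 2 N) until lifted 60 mm.
- block: White plaster block in that mould, loose on the bench, 0.38 kg: foot 112 (x) by 72 (y) by 14 mm high, 4 mm proud of the mould's rim all round; above it a body 86 by 46 mm, up to 72 mm, with 2 mm play to the walls. Origin: centre of its underside, axes as the mould's at the start. Fingers reaching down to the foot would grip the block too.
- spare_mould: The empty mould, a bystander: the same shell, standing upside down directly on the bench, top at 66 mm. Origin: centre of its open underside, z up. Nothing else near the work is taller than 80 mm: a bare plaster block like the one in the mould, a small paint tin and a painted panel also lie about.
- rack_top (a point): Centre of the top of the drying rack: low wooden slats fixed to the bench, 160 mm (x) by 200 mm (y), flat top 16 mm above the bench, z up.
Not all that is in view belongs to the job. What is shaped like the mould but red or yellow is not meant. What is shaped like the block but red is not meant.

How it is judged:
By the outcome, as a careful person would: the job done as asked, in the order asked, and still so for the second after the job is handed in, with the robot touching nothing.
It also fails if it takes over 40 s, if anything falls off the work surface, if the arm or the gripper's body presses on something with over 40 N, if the wrist force passes 120 N, or if a joint passes its speed limit or range.

## Working session

There is one attempt and no reset: what is moved stays moved. The work goes in short steps, Python scripts to look and compute and a shell command to move; the robot and the scene stay as the last step left them, time stands still between calls to the robot, and variables do not carry over. Pictures are saved under pics/ and viewed, at most 10 in all, crops included, and the job is handed in when it is done.

```bash
mkdir -p pics; python3 - <<'E'
from cell import robot
import cv2
for n in("top","side"):
    cv2.imwrite(f"pics/{n}0.png",robot.read_camera(n)[:,:,::-1]); m=robot.camera_model(n); print(n,m)
s=robot.observe();print(s['time'],s['tool_pos'],s['tool_rot'],s['opening'],robot.nose_length)
E
```

```text
top {'camera_matrix': array([[563.69342876,   0.        , 324.82816061],
       [  0.        , 563.69342876, 237.18040949],
       [  0.        ,   0.        ,   1.        ]]), 'position': array([ 0.31749182, -0.07227744,  1.09343145]), 'attitude': array([-3.03104739e+00, -2.17362574e-03, -1.57367575e+00])}
side {'camera_matrix': array([[588.93473108,   0.        , 311.95916149],
       [  0.        , 588.93473108, 243.52031948],
       [  0.        ,   0.        ,   1.        ]]), 'position': array([-0.00145283,  0.74550371,  0.70713431]), 'attitude': array([-2.18674219,  0.01361674, -2.6724239 ])}
0.1 [ 0.13839228 -0.50607246  0.23413461] [-3.14027181e+00 -1.79418254e-04  2.66810961e-01] 0.09175529837184067 0.008
```

View pics/top0.png

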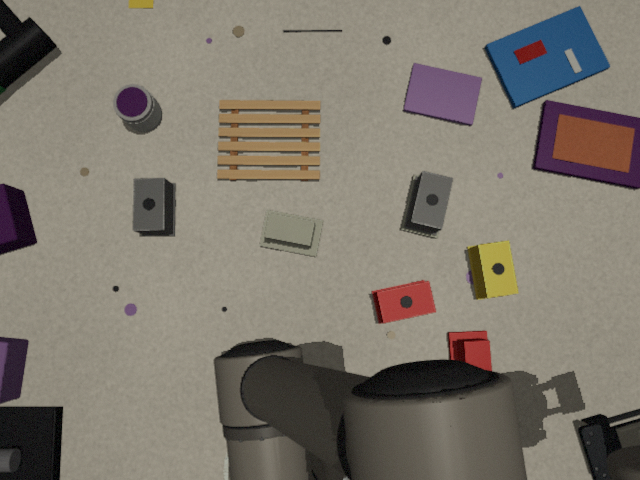

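View pics/side0.png

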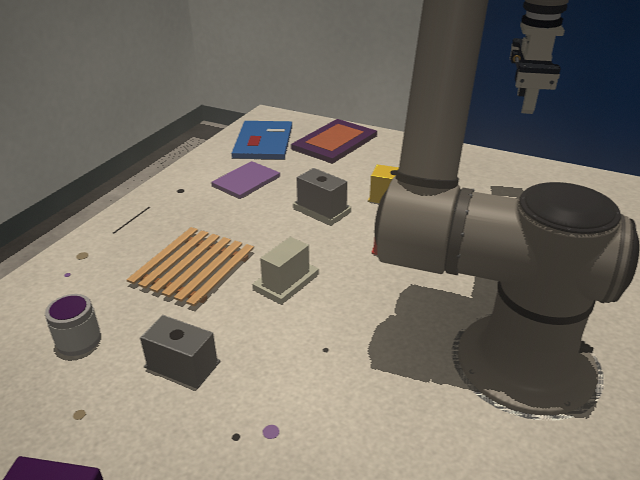

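The top view shows grey moulds at about (430,200) and (150,205) and the rack at (269,140). In the side view, the one at (322,195) seems to sit on a foot, and the one at (180,350) stands on the bench. I'll zoom in to confirm this and get the corners.

```bash
python3 - <<'E'
import cv2,numpy as np
t=cv2.imread("pics/top0.png");s=cv2.imread("pics/side0.png")
z=lambda im,x,y,w,h,k:cv2.resize(im[y:y+h,x:x+w],None,fx=k,fy=k,interpolation=cv2.INTER_CUBIC)
a=z(s,280,150,80,80,5);b=z(s,135,305,90,90,400/90)[:400,:400];c=z(t,395,160,66,66,400/66)[:400,:400]
cv2.imwrite("pics/z.png",np.vstack([np.hstack([a,c])]));
cv2.imwrite("pics/z2.png",np.hstack([b,z(t,205,85,130,110,400/130)[:400,:400].copy() if 0 else cv2.resize(t[85:195,205:335],(400,400))]))
E
```

```text
(no output)
```

View pics/z.png

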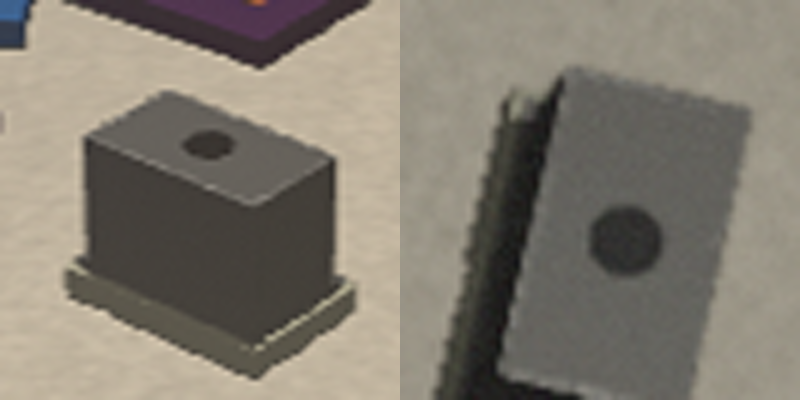

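View pics/z2.png

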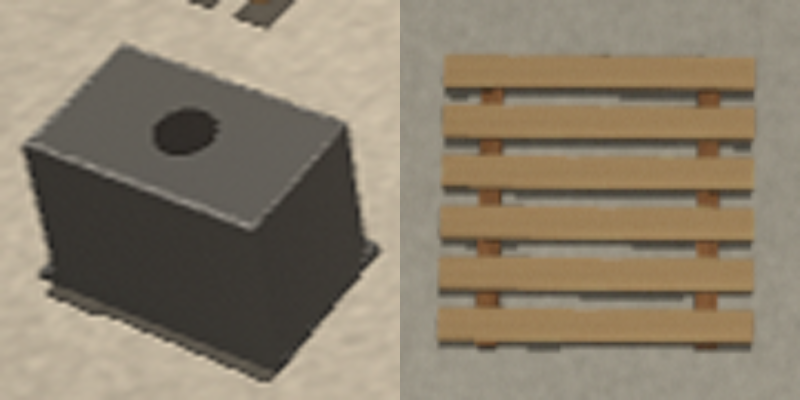

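The zoom confirms it. The mould at top (432,200) / side (322,180) sits on the plaster foot; the other has only its own rim. The corners were read from the crops.

```bash
cat > h.py <<'E'
from cell import robot
import numpy as np
from scipy.spatial.transform import Rotation as R
def plane(cam,uv,z):
    m=robot.camera_model(cam);d=R.from_euler('xyz',m['attitude']).apply(np.c_[np.array(uv,float),np.ones(len(uv))]@np.linalg.inv(m['camera_matrix']).T)
    p=m['position'];return p+d*((z-p[2])/d[:,2])[:,None]
E
python3 - <<'E'
from h import *
np.set_printoptions(precision=4,suppress=True)
def rep(n,P):
    e=[np.linalg.norm(P[i]-P[i-1]) for i in range(len(P))]
    print(n,P.mean(0),"edges",np.round(e,4),"dirs",[round(float(np.degrees(np.arctan2(*(P[i]-P[i-1])[1::-1]))),1) for i in range(len(P))])
rep("mould top",plane("top",[(422.2,171.2),(452.8,178.2),(441.8,227.7),(411.2,220.7)],.08))
rep("mould side",plane("side",[(296.8,177.6),(313.6,168),(347,181.6),(331,191.2)],.08))
rep("rack top",plane("top",[(219.3,100.1),(320.4,100.4),(319.7,178.5),(217.3,178.5)],.016))
k=135+np.array([24,124,345,258])/4.444-135
s=robot.observe();print(s['tool_pos'],s['qpos'])
E
```

```text
mould top [ 0.4989 -0.2704  0.08  ] edges [0.0942 0.0573 0.094  0.0567] dirs [-13.5, -103.3, 166.2, 76.8]
mould side [ 0.4966 -0.2659  0.08  ] edges [0.0952 0.0571 0.0964 0.0537] dirs [-12.7, -103.4, 165.3, 75.3]
rack top [0.6309 0.0336 0.016 ] edges [0.1577 0.1997 0.1571 0.1991] dirs [-0.4, -90.3, 179.4, 89.9]
[ 0.1384 -0.5061  0.2341] [-1.45    0.3426  1.5249 -0.      1.2754 -0.146 ]
```

Both views agree: mould at (0.498, -0.269), yaw -13.5°; rack at (0.631, 0.034), yaw 0. I'll add a helper that works out the shift in tool axes, then start the approach.

```bash
cat >> h.py <<'E'
def go(x,y,z,yawdeg):
    s=robot.observe();r=R.from_euler('xyz',s['tool_rot']);d=r.inv().apply(np.array([x,y,z])-s['tool_pos'])
    dy=(s['tool_rot'][2]-np.radians(yawdeg)+np.pi)%(2*np.pi)-np.pi
    print("t",round(s['time'],2),"pos",np.round(s['tool_pos'],4),"rot",np.round(s['tool_rot'],4),"F",np.round(s['contact_force'],2),"T",np.round(s['torque'],2),"open",round(s['opening'],4),"grip",round(s['grip_force'],1),"shift",np.round(d,4),"turn",round(dy,4))
E
python3 -m jog '[[[1,0.041,-0.013,0,0.1],[1,0.082,-0.026,0,0.2],[1,0.123,-0.04,0,0.3],[1,0.164,-0.053,0,0.4],[1,0.2,-0.066,0,0.5]]]' 
python3 -c "from h import *;go(.498,-.269,.16,-13.5)"
```

```text
time: 0.52
tool_pos: [0.3132, -0.3901, 0.2345]
tool_rot: [-3.141, 0.0, -0.239]
contact_force: [-0.2, -0.0, 1.2]
opening: 0.0914
grip_force: 0.0
t 0.52 pos [ 0.3132 -0.3901  0.2345] rot [-3.1413e+00  3.0000e-04 -2.3860e-01] F [-0.17 -0.02  1.17] T [ 0.04 -0.   -0.04] open 0.0914 grip 0.0 shift [ 0.151  -0.1613  0.0745] turn -0.003
```

```bash
python3 -m jog '[[[1,0.028,-0.03,0,0],[1,0.056,-0.06,0,0],[1,0.084,-0.09,0,0],[1,0.112,-0.12,0,0],[1,0.132,-0.14,0,0]]]' >/dev/null
python3 -m jog '[[[1,0.018,-0.02,0.02,0],[1,0.018,-0.02,0.06,0],[1,0.018,-0.02,0.075,0],[1,0.018,-0.02,0.075,0]]]' >/dev/null
python3 - <<'E'
from h import *
import cv2
go(.498,-.269,.045,-13.5)
a=robot.read_camera("side")[:,:,::-1];b=robot.read_camera("top")[:,:,::-1]
cv2.imwrite("pics/v1.png",np.hstack([cv2.resize(a[60:260,240:440],(400,400),interpolation=2),cv2.resize(b[120:280,350:510],(400,400),interpolation=2)]))
E
```

```text
t 1.27 pos [ 0.4931 -0.2682  0.1551] rot [-3.1381  0.0085 -0.2317] F [-1.13  0.68  0.  ] T [0.   0.02 0.01] open 0.092 grip 0.0 shift [0.0059 0.     0.1101] turn 0.0039
```

View pics/v1.png

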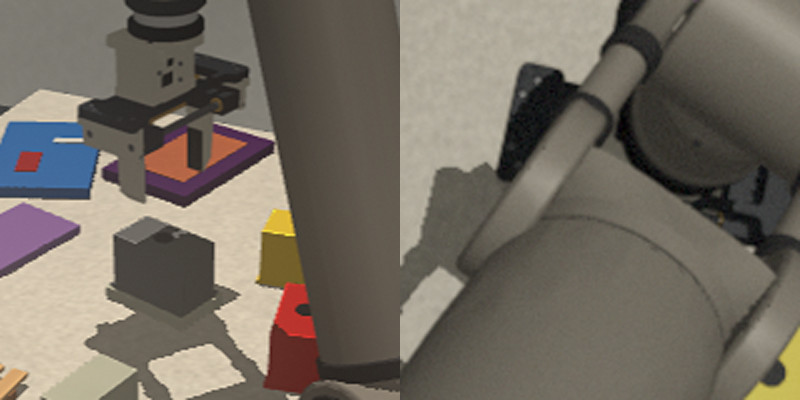

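In the side view the open fingers straddle the mould at about crop (165,250). The top view is blocked by the arm. Nothing is in the way, so I'll descend to just above the mould and check the residual there.

```bash
python3 -m jog '[[[1,0,0,0.03,0],[1,0,0,0.055,0],[1,0,0,0.055,0],[1,0,0,0.055,0]]]' >/dev/null
python3 -c "from h import *;go(.498,-.269,.045,-13.5)"
```

```text
t 1.7 pos [ 0.495  -0.2709  0.1057] rot [ 3.1415e+00 -2.0000e-04 -2.3370e-01] F [ 0.06 -0.53  0.1 ] T [ 0.07 -0.03 -0.04] open 0.0915 grip 0.0 shift [ 0.0025 -0.0026  0.0607] turn 0.0019
```

```bash
python3 -m jog '[[[1,0.003,-0.002,0.015,0],[1,0.003,-0.002,0.035,0],[1,0.003,-0.002,0.05,0],[1,0.003,-0.002,0.058,0],[1,0.003,-0.002,0.058,0]]]'
python3 -m jog '[[[0.35,0,0,0,0],[0.35,0,0,0,0],[0.35,0,0,0,0],[0.3,0,0,0,0],[0.3,0,0,0,0]]]' 5
python3 -c "from h import *;go(.498,-.269,.045,-13.5)"
```

```text
time: 2.12
tool_pos: [0.4985, -0.2695, 0.0472]
tool_rot: [3.141, -0.0, -0.233]
contact_force: [0.2, 0.2, 0.2]
opening: 0.0919
grip_force: 0.0
time: 2.53
tool_pos: [0.4986, -0.2694, 0.0474]
tool_rot: [3.141, -0.001, -0.233]
contact_force: [-0.0, -0.3, 0.7]
opening: 0.0631
grip_force: 0.0
t 2.53 pos [ 0.4986 -0.2694  0.0474] rot [ 3.1411e+00 -1.1000e-03 -2.3300e-01] F [-0.04 -0.28  0.71] T [ 0.05  0.01 -0.  ] open 0.0631 grip 0.0 shift [-0.0006 -0.0002  0.0024] turn 0.0026
```

```bash
python3 -m jog '[[[0.3,0,0,0,0],[0.28,0,0,0,0],[0.26,0,0,0,0],[0.24,0,0,0,0]]]' 5
python3 -m jog '[[[0.2,0,0,0,0],[0,0,0,0,0],[0,0,0,0,0],[-0.5,0,0,0,0],[-1,0,0,0,0]]]' 25
python3 -c "from h import *;go(.498,-.269,.045,-13.5)"
```

```text
time: 2.87
tool_pos: [0.4983, -0.2692, 0.0468]
tool_rot: [3.141, -0.0, -0.233]
contact_force: [-0.5, -0.4, 0.6]
opening: 0.0584
grip_force: 5.0
time: 3.28
tool_pos: [0.4983, -0.2693, 0.0468]
tool_rot: [3.141, -0.0, -0.233]
contact_force: [-0.6, 0.0, 2.5]
opening: 0.0576
grip_force: 25.0
t 3.28 pos [ 0.4983 -0.2693  0.0468] rot [ 3.1414e+00 -1.0000e-04 -2.3310e-01] F [-0.61  0.04  2.49] T [-0.22  0.1  -0.11] open 0.0576 grip 25.0 shift [-0.0003 -0.0002  0.0018] turn 0.0025
```

Gripped at 57.6 mm with no notable side force. I'll lift slowly and straight.

```bash
python3 -m jog '[[[-1,0,0,-0.003,0],[-1,0,0,-0.007,0],[-1,0,0,-0.012,0],[-1,0,0,-0.017,0],[-1,0,0,-0.022,0]]]'
python3 -m jog '[[[-1,0,0,-0.006,0],[-1,0,0,-0.012,0],[-1,0,0,-0.018,0],[-1,0,0,-0.024,0],[-1,0,0,-0.03,0]]]'
python3 -m jog '[[[-1,0,0,-0.006,0],[-1,0,0,-0.012,0],[-1,0,0,-0.018,0],[-1,0,0,-0.024,0],[-1,0,0,-0.03,0]]]'
python3 - <<'E'
from h import *
import cv2
go(.498,-.269,.2,-13.5)
a=robot.read_camera("side")[:,:,::-1]
cv2.imwrite("pics/v2.png",cv2.resize(a[60:260,220:420],(500,500),interpolation=2))
E
```

```text
time: 3.7
tool_pos: [0.4983, -0.2691, 0.0693]
tool_rot: [3.142, -0.0, -0.233]
contact_force: [0.2, 0.4, -2.5]
opening: 0.0579
grip_force: 24.9
time: 4.12
tool_pos: [0.4984, -0.2692, 0.0995]
tool_rot: [3.141, -0.0, -0.233]
contact_force: [0.0, 0.4, -1.4]
opening: 0.0579
grip_force: 24.9
time: 4.53
tool_pos: [0.4983, -0.2691, 0.1293]
tool_rot: [3.141, -0.0, -0.233]
contact_force: [0.4, -0.3, -1.2]
opening: 0.0578
grip_force: 24.9
t 4.53 pos [ 0.4983 -0.2691  0.1293] rot [ 3.1415e+00 -1.0000e-04 -2.3300e-01] F [ 0.38 -0.33 -1.16] T [ 0.06 -0.    0.03] open 0.0578 grip 24.9 shift [-0.0003 -0.0001 -0.0707] turn 0.0026
```

View pics/v2.png

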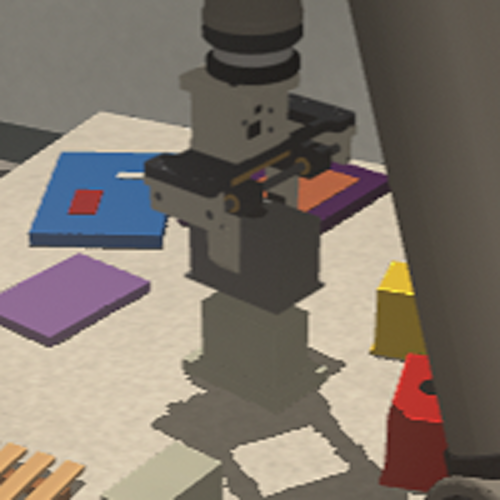

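The block (crop 255,345) stands in place and the mould is clear above it, with a load of 1.2 N (mould only). I'll raise it further and carry it to the rack.

```bash
python3 -m jog '[[[-1,0,0,-0.02,0],[-1,0.002,-0.01,-0.04,0],[-1,0.006,-0.034,-0.05,0],[-1,0.011,-0.062,-0.05,0],[-1,0.017,-0.092,-0.05,0]]]' >/dev/null
python3 -m jog '[[[-1,0.006,-0.033,0,0],[-1,0.012,-0.066,0,0],[-1,0.018,-0.099,0,0],[-1,0.024,-0.132,0,0],[-1,0.03,-0.164,0,0]]]' >/dev/null
python3 -m jog '[[[-1,0.004,-0.025,0,-0.06],[-1,0.008,-0.045,0,-0.12],[-1,0.011,-0.06,0,-0.18],[-1,0.012,-0.068,0,-0.23],[-1,0.012,-0.069,0,-0.23]]]' 
python3 -c "from h import *;go(.631,.034,.0488,-.2)"
```

```text
time: 5.83
tool_pos: [0.631, 0.0354, 0.1784]
tool_rot: [-3.141, 0.0, 0.001]
contact_force: [-0.6, -0.6, -1.3]
opening: 0.0579
grip_force: 24.9
t 5.83 pos [0.631  0.0354 0.1784] rot [-3.1412e+00  3.0000e-04  9.0000e-04] F [-0.62 -0.63 -1.25] T [-0.05  0.06 -0.02] open 0.0579 grip 24.9 shift [1.000e-04 1.400e-03 1.296e-01] turn 0.0044
```

```bash
python3 -m jog '[[[-1,0,0.001,0.025,0],[-1,0,0.001,0.055,0],[-1,0,0.001,0.085,0],[-1,0,0.001,0.11,0],[-1,0,0.001,0.118,0]]]' >/dev/null
python3 -m jog '[[[-1,0,0,0,0],[-1,0,0,0.002,0],[-1,0,0,0.004,0],[-1,0,0,0.006,0],[-1,0,0,0.006,0]]]' 
python3 - <<'E'
from h import *
import cv2
go(.631,.034,.0488,-.2)
a=robot.read_camera("side")[:,:,::-1]
cv2.imwrite("pics/v3.png",cv2.resize(a[140:320,100:340],(800,600),interpolation=2))
E
```

```text
time: 6.67
tool_pos: [0.6313, 0.0324, 0.0557]
tool_rot: [3.141, -0.002, -0.003]
contact_force: [-0.7, -0.0, -1.6]
opening: 0.0577
grip_force: 24.9
t 6.67 pos [0.6313 0.0324 0.0557] rot [ 3.1413e+00 -1.8000e-03 -3.1000e-03] F [-0.72 -0.02 -1.57] T [0.1  0.02 0.07] open 0.0577 grip 24.9 shift [-0.0003 -0.0016  0.0069] turn 0.0003
```

View pics/v3.png

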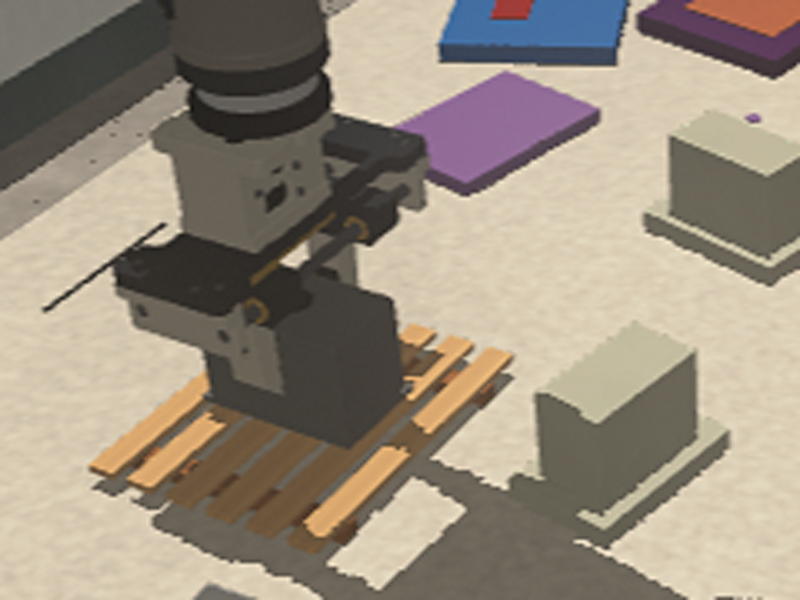

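The mould hangs a few mm above the middle of the rack (crop 320,400). I'll lower it slowly until it makes contact.

```bash
python3 -m jog '[[[-1,0,-0.001,0.002,0],[-1,0,-0.001,0.004,0],[-1,0,-0.001,0.005,0],[-1,0,-0.001,0.005,0]]]' 
python3 -m jog '[[[-1,0,0,0.001,0],[-1,0,0,0.0015,0],[-1,0,0,0.0015,0]]]'
```

```text
time: 7.05
tool_pos: [0.6305, 0.0335, 0.0494]
tool_rot: [3.142, 0.001, -0.003]
contact_force: [-0.3, 0.0, -1.1]
opening: 0.0575
grip_force: 24.9
time: 7.3
tool_pos: [0.6308, 0.0335, 0.0488]
tool_rot: [3.141, -0.0, -0.003]
contact_force: [-1.6, 0.1, 3.8]
opening: 0.0578
grip_force: 24.9
```

Contact at the expected height (0.0488) with a push of about 4 N. I'll release gently and retreat.

```bash
python3 -m jog '[[[0.28,0,0,0,0],[0.3,0,0,0,0],[0.35,0,0,0,0],[0.5,0,0,0,0],[0.6,0,0,0,0]]]' 4
python3 -m jog '[[[0.7,0,0,0,0],[0.7,0,0,0,0],[0.7,0,0,-0.005,0],[0.7,0,0,-0.015,0],[0.7,0,0,-0.03,0]]]'
python3 -m jog '[[[0.7,0,0,-0.03,0],[0.7,0,0,-0.06,0],[0.7,0,0,-0.09,0],[0.7,0,0,-0.12,0],[0.7,0,0,-0.12,0]]]' >/dev/null
python3 -m jog '[[[0.7,0,0.03,0,0],[0.7,0,0.07,0,0],[0.7,0,0.11,0,0],[0.7,0,0.15,0,0],[0.7,0,0.15,0,0]]]' >/dev/null
python3 - <<'E'
from h import *
import cv2
go(.631,.034,.0488,-.2)
a=robot.read_camera("side")[:,:,::-1];b=robot.read_camera("top")[:,:,::-1]
cv2.imwrite("pics/v4.png",np.hstack([cv2.resize(a[120:400,100:380],(400,400)),cv2.resize(b[60:260,200:400],(400,400),interpolation=2)]))
E
```

```text
time: 7.72
tool_pos: [0.6307, 0.0335, 0.0481]
tool_rot: [3.142, 0.0, -0.003]
contact_force: [-0.2, 0.1, 1.0]
opening: 0.0705
grip_force: 0.0
time: 8.13
tool_pos: [0.63, 0.0335, 0.078]
tool_rot: [-3.142, 0.002, -0.003]
contact_force: [0.3, -0.1, 0.3]
opening: 0.078
grip_force: 0.0
t 8.97 pos [ 0.6299 -0.1239  0.1987] rot [ 3.1381e+00 -9.0000e-04 -9.2000e-03] F [ 0.73 -0.42 -0.04] T [ 0.03  0.02 -0.04] open 0.0781 grip 0.0 shift [-0.0004 -0.1584  0.1493] turn -0.0057
```

View pics/v4.png

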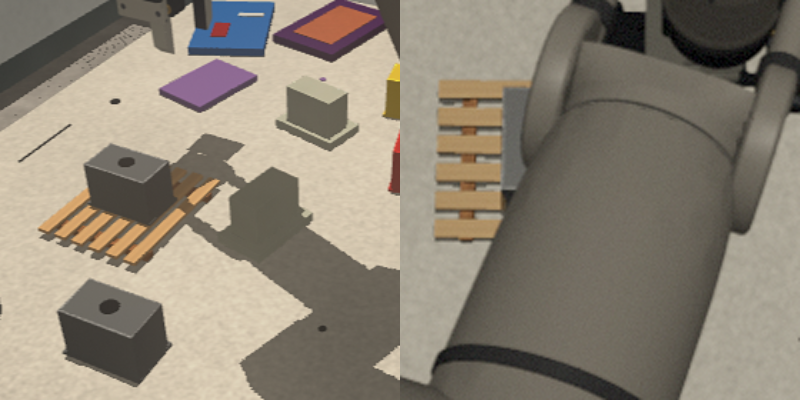

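The mould stands upright on the rack, the bare block stands where it was (side crop 317,115), and the spare is untouched. I'll check the centring from the hole at side px (188.2, 233.4), then hand in.

```bash
python3 - <<'E'
from h import *
p=plane("side",[(188.2,233.4)],.082)[0];print(p)
if np.hypot(p[0]-.631,p[1]-.034)<.012: print(robot.hand_in())
E
```

```text
[0.63149969 0.03384616 0.082     ]
the job is handed in; nothing more can be done
None
```

The mould was lifted straight off its block and set down on the middle of the drying rack, open side down, centred to within about 1 mm by the side camera; the block stayed where it was, the empty mould was not touched, and the job was handed in at about 9 s.

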